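Shut and bolt the loaded carving box

ROBOT

A 6-joint arm with a two-finger parallel gripper is mounted at the origin on the work surface. World frame = base frame: x ahead of the robot, y to its left, z up, the work surface at z = 0. Lengths are in mm, angles in rad, forces in N, time in s.
With the tool pointing down it reaches from about 275 to 850 mm from the base axis. Payload 5.2 kg.
Tool frame: the origin (TCP) lies midway between the tips of the shut fingers; the grasp point (between the pads) lies 19 mm behind it; z points along the fingers, y is the line along which they close (so a half turn about z gives the same grasp; the last joint's range is limited). The gripper opens to 85 mm and grips with 20 to 120 N. Pads are 22 mm wide; open, the fingers measure 114 mm over their backs; the gripper's body (76 mm by 85 mm) begins 54 mm behind the grasp point. The pads swing forward as they close: fully open they stand 13 mm farther back than shut.
Start: joints at [-1.499, 0.259, 1.535, -0, 1.348, -0.203], TCP at [149.266, -529.363, 231.31] pointing down, gripper open.
Joint ranges: [-3.14, 3.14], [-0.91, 2.08], [0.19, 2.58], [-1.22, 4.36], [0.22, 2.71], [-3.12, 3.12]. Speed limits (rad/s): [2.57, 2.57, 3.14, 3.14, 3.14, 3.14].

INTERFACE

Orientations are given as [roll, pitch, yaw] about the fixed x, y, z axes, in that order (R = Rz(yaw) Ry(pitch) Rx(roll)).
In Python, from rig import sensors, optics, arm, recognise gives the robot as it stands.
- The arm moves only by the shell command python3 -m pendant 'ROWS'. ROWS is JSON, a list of rows, each an object with "grip": the gripper command: -1 is shut, 1 is fully open, values between are in proportion; "travel": the shift along the tool's x, y, z as a fraction of full scale, a list of three; "roll": the turn about the tool's z as a fraction of full scale. A call has 1 to 8 rows; each row is the pose to reach, as a shift and turn from the pose commanded when the call began, along the tool's axes at that moment; what a row does not reach only later rows make up. Full scale, the value 1, is 200 mm for a shift and 1.5 rad for a turn. A row lasts 1/10 s, in which the tool goes at most 50 mm and 8.59 degrees, less where a joint would pass 70% of its speed; a pose out of reach is approached as far as the arm can. A call with a number of a shift or a turn outside -1 to 1 is refused whole. A call with a gripper value outside its range is refused whole. The fingers move at their own pace and stop on an object; the grip force is fixed at half the most. Time passes only in rows, so rows that repeat a pose let the fingers close. It gives the time, the measured TCP pose, the force, the opening and the grip force at its end, in the units of the state.
- sensors.get_obs(): the state, without advancing time (a new reading comes with each control period).
- optics.get_image(name): name is "scene" or "top"; returns a dict with "img" (384x512x3 uint8, blue, green, red), "vfov" (degrees; the focal length in pixels is half the picture's height over the tangent of half this angle, whatever the lens; pixels are square), "cx", "cy" (the principal point, pixels), "extrinsics" (4x4, takes a point from world to camera coordinates). Camera axes: x right, y down, z forward; pixel columns grow to the right and rows downward; lengths in mm; the calibration is good to about 2 mm. A picture is of the moment at which its call begins. There is no depth.
- arm.hand_in(): hands the job in; it is judged then, once.
Trained networks look in the newest picture that a camera, given by its name, has taken for a name from the list of things; names that differ only in an ending like _2 or _b are one class to them, and where a whole thing is asked for, a point or a joint stands for the part that bears it (a point fixed in the world has none). Each returns a list of dicts, best first, with "score" (0 to 1); they miss things now and then, are a little off and sometimes report something else, mostly with a low value. They report only what shows in the picture. A call takes as long as a camera call.
- recognise(camera, label): "xy" ([column, row] as shares, 0 to 1, of the picture: columns of its width, rows of its height, amid what is visible of it).
The state is a dict: "clock": time; "qpos": joint angles; "joint_vel": joint speeds; "effort": joint torques, N m; "tcp_pos": TCP position; "orientation": TCP orientation; "ft_force": force on the tool from outside, world axes, zero at the start; "moment": the same for the moment, N m; "gripper_width": finger opening in mm; "finger_force": force on a finger pad.
Only numpy, scipy, OpenCV 4.12 (cv2) and the standard library are available. Lean on these libraries where they do the work, as an engineer would, in place of code of your own. Each camera call takes 0.05 s, during which the arm holds its last target. There are 200 camera calls.

TASK

The carving box is loaded: shut its lid fully, then bolt it by pulling up the red spring plunger, sliding the tube section over the lid to the next hole (the middle one, not the last) and letting the pin drop fully home there. Finish while still holding: keep hold of the red knob, with the pin fully home in that hole and the lid shut. Leave the tools and pots around it where they are.

Things in the scene. Friction and masses are not known exactly. Their poses are not given: they have to be found in the camera images.
- board: Bamboo board (240 x 400 x 18 mm, fixed, turned up to 0.3 rad) carrying the job: wooden box with hinged lid on its +y half, locking slide on its -y half. Origin on the table; x away from the robot, y along the slide towards the box, z up. It spans x -120..120, y -205..195 mm; all board-frame numbers refer to it. With the lid open everything on it stays below 270 mm.
- lid (a joint): Hinge of the plywood lid, rad: 0 = shut flat on the box rim, growing as it opens upwards; starts 0.65 to 1.25 open, stops at 1.4. The hinge runs along the board's y axis at the box's far (+x) rim. A stiff friction hinge: the lid stays where it is left and takes about 1 to 3 N at its free edge to push down.
- lid_hinge (a point): Point on the hinge axis, middle of the box's width: board frame (80, 85, 73.5) mm. The lid plate reaches 160 mm from the hinge (towards -x when shut), 85 mm to each side along y, 8 mm thick; its outer face (top when shut) lies 8 mm off the hinge line, 81.5 mm above the table when shut.
- lid_handle (a point): Outer end of the brass knob on the lid's outer face, 130 mm from the hinge line, middle of the width, 35 mm off the face.
- section (a joint): Slide of the square aluminium tube section (20 x 20 x 190 mm) with blue bracket and red plunger, m: 0 = first hole, where it starts, tube tip 10 mm short of the lid's edge; grows along the board's +y, towards and over the box. Holes at 0, 0.040 (the next hole) and 0.080. Friction about 1.5 N once the pin is out; locked, with 2 mm play each way, while the pin is in a hole.
- plunger (a joint): Lift of the red spring plunger in the section's bracket, m: 0 = pin fully home in a hole, 0.020 = top stop. The pin (8 mm thick, round end) must be lifted 0.012 to leave its 12 mm hole. The spring pushes it down with 5 N at 0 and 8 N at 0.020; between holes the pin rides on the steel rail at 0.012.
- knob_grip (a point): Grip point on the axis of the red plunger knob: upright cylinder, 24 mm diameter, from 18 mm below to 14 mm above this point. Moves with section and plunger; at start board frame (-30, -125, 134) mm. Under the knob: brass bush (18 mm diameter) up to 110 mm, blue bracket and tube up to 104, tube guides up to 108 mm above the table; nothing else beside it once the lid is shut.
- next_hole (a point): Mouth of the next hole, centre of the middle of the three dark holes in the steel rail plate (78 mm above the table): board frame (-30, -85, 78) mm. The knob axis is plumb above it when the section is at 0.040.
- tube_tip (a point): Middle of the top edge of the tube section's end that faces the box; when bolted it lies 30 mm in over the lid, with 2.5 mm between tube and lid.
- gouge: Carving gouge with orange handle, 130 mm long, lying on the front edge of the board beside the box. Bystander.
- ink_pot: Ink pot, 32 mm in diameter, 32 mm high, on the rear -y corner of the board behind the slide. Bystander.
- mug: Blue mug, 76 mm in diameter, 85 mm high, on the table. Bystander.
- glue_jar: Glue jar with yellow cap, 68 mm in diameter, 90 mm high, on the table. Bystander.
- varnish_can: Varnish can, 74 mm in diameter, 75 mm high, on the table. Bystander.
- brush: Flat brush, 200 mm long, lying on the table. Bystander.

How it is judged (in metres and radians):
On the way, in this order (a step that is already met when the one before it is completed fails the run):
1. the lid is shut while the section is still in its first hole (value of joint lid below 0.05 rad and value of joint section below 0.01 m), for 0.1 s.
2. the plunger is pulled clear of the first hole (value of joint plunger above 0.011 m and value of joint section below 0.02 m), for 0.05 s.
3. the pin is home in the next hole (value of joint section between 0.0365 and 0.0435 m and value of joint plunger below 0.003 m), for 0.2 s.
At the end, for the whole second after the job is handed in: Lid within 0.05 rad of shut, section 36.5 to 43.5 mm from its first hole (in the next hole), plunger within 3 mm of fully home, and the fingers still bearing on the plunger with more than 2 N (all of step 3 and value of joint lid below 0.05 rad and contact force between the fingers and plunger above 2 N); the arm keeps its last pose, push and grip.
It fails at once if one of the tools and pots around (gouge, ink pot, mug, glue jar, varnish can, brush) is pushed more than 30 mm from its place (distance of any of gouge, ink_pot, mug, glue_jar, varnish_can, brush from where it was at the start of the episode above 0.03 m).
It also fails if it takes over 43 s, if anything falls off the work surface, if the arm or the gripper's body presses on something with over 40 N, if the wrist force passes 120 N, or if a joint passes its speed limit or range.

## Working session

There is one attempt and no reset: what is moved stays moved. The work goes in short steps, Python scripts to look and compute and a shell command to move; the robot and the scene stay as the last step left them, time stands still between calls to the robot, and variables do not carry over. Pictures are saved under pics/ and viewed, at most 10 in all, crops included, and the job is handed in when it is done.

```bash
mkdir -p pics; ls; python3 - <<'E'
from rig import sensors, optics, arm, recognise
import cv2,numpy as np,json
o=sensors.get_obs();print({k:np.round(v,3).tolist() for k,v in o.items()})
for c in("scene","top"):
    d=optics.get_image(c);cv2.imwrite(f"pics/{c}0.png",d["img"]);print(c,d["vfov"],d["cx"],d["cy"],np.round(d["extrinsics"],4).tolist())
    for l in("board","lid_handle","knob_grip","next_hole","tube_tip","ink_pot","gouge","mug","glue_jar","varnish_can","brush"):
        print(l,[(round(r["score"],2),round(r["xy"][0]*512),round(r["xy"][1]*384)) for r in recognise(c,l)[:2]])
E
```

```text
pics
{'clock': 0.0, 'qpos': [-1.499, 0.259, 1.536, -0.0, 1.348, -0.203], 'joint_vel': [-0.0, -0.0, 0.002, -0.0, -0.0, -0.001], 'effort': [0.0, -44.603, -29.057, -0.0, 0.012, -0.0], 'tcp_pos': [149.224, -528.822, 230.48], 'orientation': [-3.14, -0.0, 0.275], 'ft_force': [-0.447, -0.457, 0.111], 'moment': [-0.024, 0.054, -0.054], 'finger_force': 0.0, 'gripper_width': 85.246}
scene 42.69051251378872 254.77986428643712 198.9099997542886 [[0.2954, 0.9552, 0.0169, -157.8261], [0.5301, -0.1492, -0.8347, -191.3942], [-0.7948, 0.2556, -0.5504, 1840.0769], [0.0, 0.0, 0.0, 1.0]]
board [(0.93, 288, 229), (0.73, 106, 288)]
lid_handle [(0.8, 313, 195)]
knob_grip []
next_hole [(0.62, 288, 226)]
tube_tip [(0.89, 234, 214)]
ink_pot [(0.74, 255, 256), (0.57, 312, 194)]
gouge [(0.33, 311, 195)]
mug [(0.91, 86, 219)]
glue_jar [(0.64, 398, 211)]
varnish_can [(0.93, 370, 178)]
brush [(0.69, 104, 288)]
top 49.59896674739712 252.3430374180663 193.53059010507593 [[-0.0052, -1.0, -0.0012, 21.7135], [-0.9928, 0.0053, -0.1193, 540.3292], [0.1193, 0.0005, -0.9929, 1358.451], [0.0, 0.0, 0.0, 1.0]]
board [(0.63, 245, 183)]
lid_handle [(0.96, 214, 171)]
knob_grip [(0.22, 383, 159)]
next_hole [(0.85, 244, 181)]
tube_tip [(0.71, 278, 174)]
ink_pot []
gouge [(0.65, 229, 216)]
mug [(0.62, 398, 223)]
glue_jar [(0.63, 135, 170)]
varnish_can [(0.95, 127, 233), (0.41, 233, 212)]
brush []
```

View pics/scene0.png

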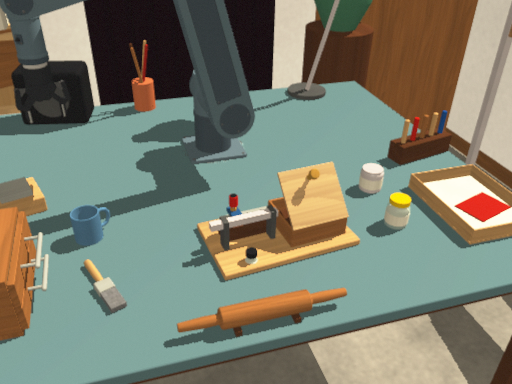

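View pics/top0.png

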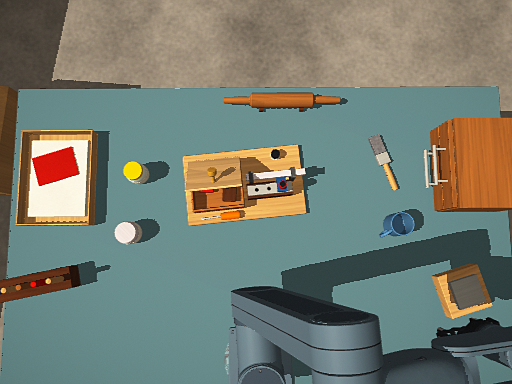

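The scene picture shows the board with the open lid (brass knob at 313,174), the red plunger at about (233,200) and the ink pot at (251,255). The top picture shows the board corners near (183,155), (301,145), (307,213) and (188,225). I'll zoom in for exact corners.

```bash
python3 - <<'E'
import cv2,numpy as np
a=cv2.imread("pics/top0.png")[135:235,170:320];b=cv2.imread("pics/scene0.png")[150:280,185:370]
a=cv2.resize(a,None,fx=4,fy=4,interpolation=cv2.INTER_CUBIC);b=cv2.resize(b,None,fx=4,fy=4,interpolation=cv2.INTER_CUBIC)
cv2.imwrite("pics/top_c.png",a);cv2.imwrite("pics/scene_c.png",b)
for n,(x0,x1,y0,y1) in {"top0":(260,310,165,205),"scene0":(220,245,185,220)}.items():
    im=cv2.imread(f"pics/{n}.png").astype(int);m=np.zeros(im.shape[:2],bool);m[y0:y1,x0:x1]=1
    m&=(im[...,2]>110)&(im[...,1]<70)&(im[...,0]<80);ys,xs=np.nonzero(m);print(n,len(xs),xs.mean(),ys.mean(),xs.min(),xs.max(),ys.min(),ys.max())
E
```

```text
top0 34 282.29411764705884 186.38235294117646 275 292 180 195
scene0 83 233.33734939759037 201.4578313253012 230 237 196 207
```

View pics/top_c.png

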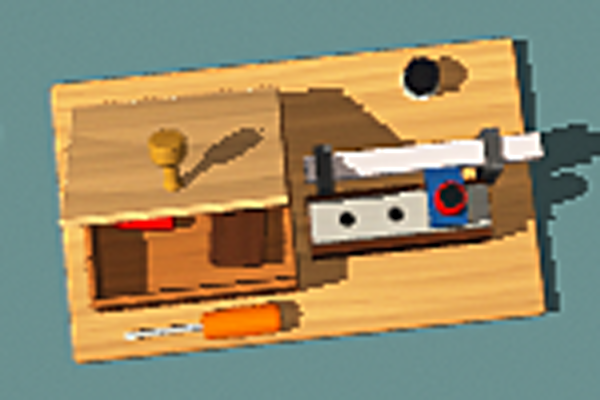

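View pics/scene_c.png

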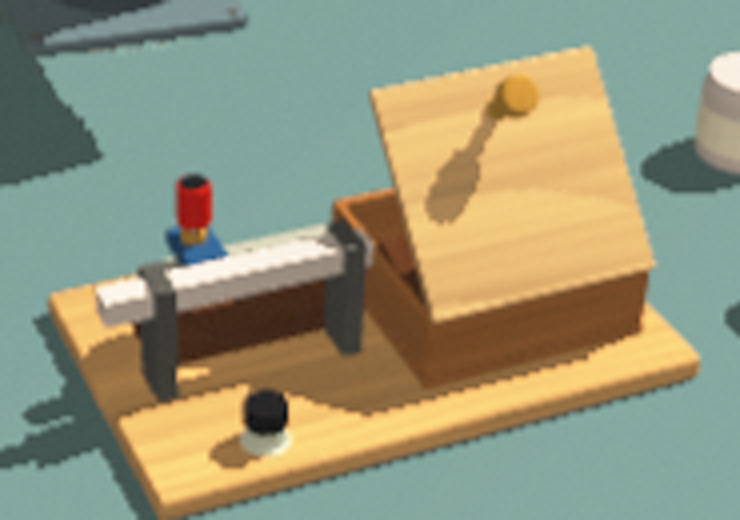

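The crops show the board corners, two rail holes (347,219 and 396,214 in the top crop), the knob cap and the lid's free edge with its brass handle. I fit the board pose and lid angle to these.

```bash
cat > h.py <<'E'
import numpy as np
C={"scene":(42.69051251378872,254.77986,198.91,np.array([[0.2954,0.9552,0.0169,-157.8261],[0.5301,-0.1492,-0.8347,-191.3942],[-0.7948,0.2556,-0.5504,1840.0769]])),
"top":(49.598967,252.343,193.5306,np.array([[-0.0052,-1.0,-0.0012,21.7135],[-0.9928,0.0053,-0.1193,540.3292],[0.1193,0.0005,-0.9929,1358.451]]))}
def proj(c,P):
    v,cx,cy,E=C[c];p=np.atleast_2d(P)@E[:,:3].T+E[:,3];f=192/np.tan(np.radians(v/2))
    return p[:,:2]/p[:,2:]*f+[cx,cy]
def b2w(b,x,y,t):
    b=np.atleast_2d(b).astype(float);c,s=np.cos(t),np.sin(t)
    return np.c_[x+c*b[:,0]-s*b[:,1],y+s*b[:,0]+c*b[:,1],b[:,2]]
def lid(r,y,n,a): # r from hinge, n off hinge line outward
    return [80-r*np.cos(a)+n*np.sin(a),85+y,73.5+r*np.sin(a)+n*np.cos(a)]
E
python3 - <<'E'
from h import *
from scipy.optimize import least_squares
T=[((120,195,18),52,86),((120,-205,18),515,39),((-120,-205,18),546,314),((-120,195,18),75,362),((-30,-125,148),452,197),((-30,-45,78),347,219),((-30,-85,78),396,214)]
S=[((-120,-205,18),50,300),((120,-205,18),163,503),((120,195,18),698,360),((-30,-125,148),194,182),((-30,-125,116),194,226)]
L=[((160,-85,8),372,92),((160,85,8),592,47),((130,0,43),520,95)]
LT=[((130,0,43),166,142)]
px=lambda q,ox,oy:(np.array([[a[1],a[2]] for a in q])+.5)/4-.5+[ox,oy]
def res(p,full=0):
    x,y,t,a=p[:4]
    r=[proj("top",b2w([q[0] for q in T]+[lid(*q[0],a) for q in LT],x,y,t))-px(T+LT,170,135),
       proj("scene",b2w([q[0] for q in S]+[lid(*q[0],a) for q in L],x,y,t))-px(S+L,185,150)]
    return r if full else np.concatenate(r).ravel()
f=least_squares(res,[540,0,-.1,1],loss="soft_l1")
print(f.x);[print(np.round(r,1).tolist()) for r in res(f.x,1)]
x=f.x
for n,b in dict(knob=(-30,-125,134),knob2=(-30,-85,134),hinge=(80,85,73.5),handle=lid(130,0,43,x[3]),handle0=lid(130,0,43,0),edge=lid(160,0,8,x[3]),gouge=(-100,85,30)).items(): print(n,np.round(b2w(b,*x[:3]),1))
E
```

```text
[5.74261918e+02 5.48891456e+01 1.00018566e-01 8.42166640e-01]
[[-1.2, -0.5], [-0.8, -0.8], [-0.2, -0.1], [-0.9, 0.4], [-0.7, -0.3], [-0.4, -0.1], [-0.4, -0.2], [-0.5, -0.1]]
[[-1.9, -1.5], [-1.6, 0.6], [0.6, -0.3], [-1.1, 0.4], [-1.0, -0.6], [-0.4, -0.5], [0.2, -0.5], [-0.8, 0.8]]
knob [[556.9 -72.5 134. ]]
knob2 [[552.9 -32.7 134. ]]
hinge [[645.4 147.5  73.5]]
handle [[591.2 142.  199.1]]
handle0 [[516.  134.5 116.5]]
edge [[545.3 137.4 198.2]]
gouge [[466.3 129.5  30. ]]
```

```bash
R='{"grip":-1,"travel":[0.95,-0.8,0],"roll":0}'; python3 -m pendant '[{"grip":-1,"travel":[0.95,-0.8,0],"roll":0},{"grip":-1,"travel":[0.95,-0.8,0],"roll":0},{"grip":-1,"travel":[0.95,-0.8,0],"roll":0},{"grip":-1,"travel":[0.95,-0.8,0],"roll":0},{"grip":-1,"travel":[0.95,-0.8,0],"roll":0},{"grip":-1,"travel":[0.95,-0.8,0],"roll":0}]'
```

```text
clock: 1.8
tcp_pos: [291.0, -318.8, 231.5]
orientation: [-3.14, -0.002, 0.281]
ft_force: [0.8, -1.2, 0.4]
gripper_width: 0.1
finger_force: 0.0
```

```bash
python3 -m pendant '[{"grip":-1,"travel":[0.95,-0.8,0],"roll":0},{"grip":-1,"travel":[0.95,-0.8,0],"roll":0},{"grip":-1,"travel":[0.95,-0.8,0],"roll":0},{"grip":-1,"travel":[0.95,-0.8,0],"roll":0},{"grip":-1,"travel":[0.95,-0.8,0],"roll":0}]' && python3 -m pendant '[{"grip":-1,"travel":[0.95,-0.8,0],"roll":0.118},{"grip":-1,"travel":[0.95,-0.8,0],"roll":0.118},{"grip":-1,"travel":[0.95,-0.8,0],"roll":0.118},{"grip":-1,"travel":[0.95,-0.8,0],"roll":0.118},{"grip":-1,"travel":[0.95,-0.8,0],"roll":0.118},{"grip":-1,"travel":[0.95,-0.8,0],"roll":0.118},{"grip":-1,"travel":[0.95,-0.8,0],"roll":0.118}]'
```

```text
clock: 2.3
tcp_pos: [429.2, -117.4, 231.7]
orientation: [3.14, -0.001, 0.274]
ft_force: [0.6, -1.0, -0.5]
gripper_width: 0.0
finger_force: 0.0
clock: 3.0
tcp_pos: [568.2, 87.9, 230.6]
orientation: [3.141, 0.001, 0.1]
ft_force: [0.5, -0.0, -0.4]
gripper_width: 0.1
finger_force: 0.0
```

```bash
python3 -m pendant '[{"grip":-1,"travel":[0,0,0.2],"roll":0},{"grip":-1,"travel":[0,0,0.26],"roll":0},{"grip":-1,"travel":[-0.06,0,0.32],"roll":0},{"grip":-1,"travel":[-0.11,0,0.38],"roll":0},{"grip":-1,"travel":[-0.15,0,0.44],"roll":0},{"grip":-1,"travel":[-0.18,0,0.49],"roll":0},{"grip":-1,"travel":[-0.21,0,0.55],"roll":0},{"grip":-1,"travel":[-0.23,0,0.61],"roll":0}]'
```

```text
clock: 3.8
tcp_pos: [521.7, 81.6, 109.5]
orientation: [3.141, -0.001, 0.096]
ft_force: [0.4, -0.4, 1.2]
gripper_width: -0.1
finger_force: 0.5
```

```bash
python3 -m pendant '[{"grip":-1,"travel":[-0.01,0,0.06],"roll":0},{"grip":-1,"travel":[-0.01,0,0.11],"roll":0},{"grip":-1,"travel":[-0.01,0,0.14],"roll":0},{"grip":-1,"travel":[-0.01,0,0.155],"roll":0},{"grip":-1,"travel":[-0.01,0,0.155],"roll":0},{"grip":-1,"travel":[-0.01,0,0.155],"roll":0}]'; python3 - <<'E'
from rig import *
import cv2
b=optics.get_image("scene")["img"][140:280,185:370]
cv2.imwrite("pics/s1.png",cv2.resize(b,None,fx=4,fy=4,interpolation=cv2.INTER_CUBIC))
E
```

```text
clock: 4.4
tcp_pos: [519.4, 82.2, 81.0]
orientation: [3.141, 0.0, 0.098]
ft_force: [-10.2, -2.4, 26.3]
gripper_width: -0.0
finger_force: 12.9
```

View pics/s1.png

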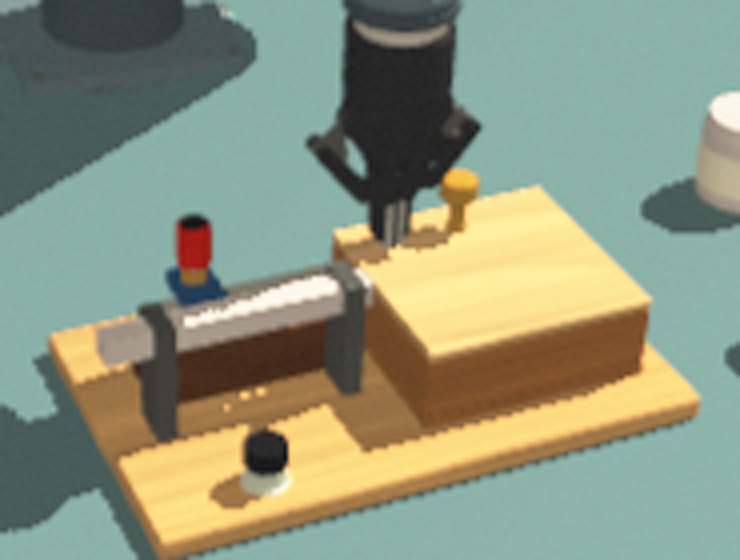

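The lid is flat on the box (the finger tips rest on it near (390,240) in the crop), and the red plunger at (193,240) is free. Next I go over the knob with the gripper open.

```bash
python3 -m pendant '[{"grip":-1,"travel":[0,0,-0.2],"roll":0},{"grip":-1,"travel":[0,0,-0.4],"roll":0},{"grip":-1,"travel":[0.03,0.1,-0.55],"roll":0},{"grip":0,"travel":[0.11,0.4,-0.55],"roll":0},{"grip":1,"travel":[0.11,0.6,-0.55],"roll":0},{"grip":1,"travel":[0.11,0.79,-0.55],"roll":0},{"grip":1,"travel":[0.11,0.79,-0.55],"roll":0},{"grip":1,"travel":[0.11,0.79,-0.55],"roll":0}]'; python3 - <<'E'
from rig import *
import cv2
from h import *
b=optics.get_image("scene")["img"];print(sensors.get_obs()["tcp_pos"])
t=optics.get_image("top")["img"][135:235,170:320]
im=b[140:280,185:370];cv2.imwrite("pics/s2.png",cv2.resize(im,None,fx=4,fy=4,interpolation=cv2.INTER_CUBIC));cv2.imwrite("pics/t2.png",cv2.resize(t,None,fx=4,fy=4,interpolation=cv2.INTER_CUBIC))
E
```

```text
clock: 5.25
tcp_pos: [557.2, -73.4, 187.9]
orientation: [-3.141, 0.001, 0.095]
ft_force: [-0.3, 0.4, -0.6]
gripper_width: 72.4
finger_force: 0.0
[557.04071232 -72.29799085 187.93055476]
```

View pics/s2.png

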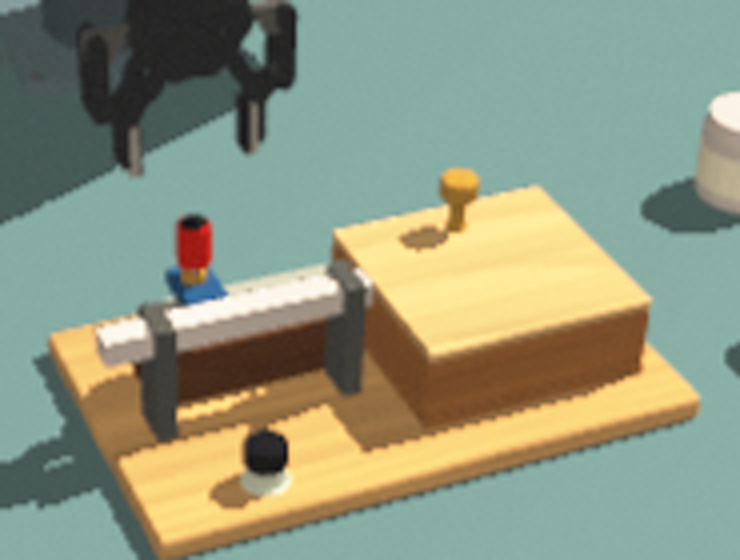

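The knob (193,240) sits centred below the open fingers and the lid has stayed shut. I descend and grip.

```bash
python3 -m pendant '[{"grip":1,"travel":[0,0,0.15],"roll":0},{"grip":1,"travel":[0,0,0.3],"roll":0},{"grip":1,"travel":[0,0,0.36],"roll":0},{"grip":0,"travel":[0,0,0.36],"roll":0},{"grip":-0.3,"travel":[0,0,0.36],"roll":0},{"grip":-0.6,"travel":[0,0,0.36],"roll":0},{"grip":-1,"travel":[0,0,0.36],"roll":0},{"grip":-1,"travel":[0,0,0.36],"roll":0}]';python3 -m pendant '[{"grip":-1,"travel":[0,0,0],"roll":0},{"grip":-1,"travel":[0,0,0],"roll":0},{"grip":-1,"travel":[0,0,0],"roll":0},{"grip":-1,"travel":[0,0,0],"roll":0}]'
```

```text
clock: 6.15
tcp_pos: [558.0, -72.7, 117.8]
orientation: [3.141, -0.002, 0.098]
ft_force: [0.3, 0.9, 5.5]
gripper_width: 22.4
finger_force: 58.5
clock: 6.55
tcp_pos: [558.0, -72.7, 117.8]
orientation: [3.141, -0.003, 0.098]
ft_force: [-0.9, 0.6, 5.3]
gripper_width: 22.4
finger_force: 58.5
```

```bash
python3 -m pendant '[{"grip":-1,"travel":[0,0,-0.03],"roll":0},{"grip":-1,"travel":[0,0,-0.06],"roll":0},{"grip":-1,"travel":[0,0,-0.08],"roll":0},{"grip":-1,"travel":[0,0,-0.08],"roll":0},{"grip":-1,"travel":[0,0,-0.08],"roll":0}]'
```

```text
clock: 7.05
tcp_pos: [557.7, -72.6, 132.2]
orientation: [3.141, -0.001, 0.098]
ft_force: [5.9, -0.0, -7.8]
gripper_width: 22.5
finger_force: 59.0
```

```bash
python3 -m pendant '[{"grip":-1,"travel":[0,-0.05,0],"roll":0},{"grip":-1,"travel":[0,-0.1,0],"roll":0},{"grip":-1,"travel":[0,-0.15,0],"roll":0},{"grip":-1,"travel":[0,-0.2,0],"roll":0},{"grip":-1,"travel":[0,-0.2,0],"roll":0},{"grip":-1,"travel":[0,-0.2,0],"roll":0}]'
```

```text
clock: 7.65
tcp_pos: [553.7, -31.9, 132.0]
orientation: [-3.141, -0.001, 0.098]
ft_force: [6.3, 2.0, -8.7]
gripper_width: 22.8
finger_force: 59.2
```

```bash
python3 -m pendant '[{"grip":-1,"travel":[0,0,0.03],"roll":0},{"grip":-1,"travel":[0,0,0.05],"roll":0},{"grip":-1,"travel":[0,0,0.07],"roll":0},{"grip":-1,"travel":[0,0,0.08],"roll":0},{"grip":-1,"travel":[0,0,0.08],"roll":0},{"grip":-1,"travel":[0,0,0.08],"roll":0}]'
```

```text
clock: 8.25
tcp_pos: [554.0, -32.8, 117.8]
orientation: [3.141, -0.002, 0.098]
ft_force: [2.2, 1.7, 4.7]
gripper_width: 21.9
finger_force: 60.8
```

```bash
python3 -m pendant '[{"grip":-1,"travel":[0,0,0.005],"roll":0},{"grip":-1,"travel":[0,0,0.005],"roll":0},{"grip":-1,"travel":[0,0,0.005],"roll":0}]'; python3 - <<'E'
from rig import *
import cv2
cv2.imwrite("pics/s3.png",cv2.resize(optics.get_image("scene")["img"][140:280,185:370],None,fx=4,fy=4,interpolation=cv2.INTER_CUBIC))
E
```

```text
clock: 8.55
tcp_pos: [554.1, -32.9, 117.8]
orientation: [3.14, -0.003, 0.098]
ft_force: [-0.6, 1.1, 11.1]
gripper_width: 22.4
finger_force: 61.4
```

View pics/s3.png

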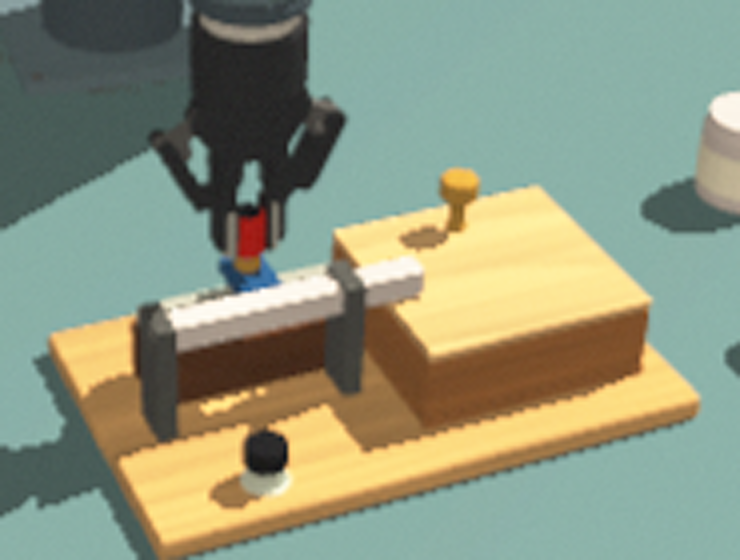

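The tube tip (415,275) lies over the shut lid. The knob (250,232) is gripped and the pin is on its bottom stop, with a stiff 11 N reaction and no further travel.

```bash
python3 -c "
from rig import arm
print(arm.hand_in())"
```

```text
the job is handed in; nothing more can be done
None
```

I shut the lid, moved the section 40 mm to the middle hole with the pin back on its bottom stop, and handed the job in at about 8.6 s with the gripper still holding the red knob; no verdict was returned.

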